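# Shut the garnish caddy, then open the child-proof cleaner jug

## Task

We are about to clean the counter: first lower the lid of the garnish caddy gently until it is fully shut, so that no cleaner gets in. Then open the cleaner jug: press its push-and-turn safety cap straight down, keep it pressed while twisting it anticlockwise (seen from above) about a sixth of a turn until it is free, and lift it off. Finish still holding the cap in the gripper, level and clear of the jug, about 10 cm straight above its mouth; leave the lid shut and the other things on the counter where they stand.

Things in the scene. Friction and masses are not known exactly. Their poses are not given: they have to be found in the camera images.
- caddy: open steel garnish caddy, fixed to the counter, 140 (x) x 180 (y) x 75 (z) mm, with two dividers; origin at the centre of its underside; its own +x side (away from the robot) carries the lid's hinge
- caddy_lid (a joint): lid angle in rad: 0 = fully shut (lies on the caddy's rim), about 1.57 = standing upright, 1.8 = the stop; stiff hinge: the lid stays where it is left (it starts open) and can be pushed by hand
- caddy_lid_hinge (a point): point on the lid's hinge axis, midway along it, 75.5 mm above the caddy's underside and 70 mm from its centre; the axis runs along the caddy's y. The lid is 140 mm from hinge to free edge, 180 mm wide, 8 mm thick; shut, its outer face is 83.5 mm above the counter
- caddy_lid_handle (a point): grip point in the head of the lid's black knob, midway across the lid, 110 mm from the hinge, 35 mm off the outer face (the face on top when shut; it faces away from the robot when the lid stands upright). The knob is 28 mm across and its end stands 43 mm off that face
- jug: white round cleaner jug, 94 mm across, held fixed in a bolted-down steel foot 116 mm square; origin at the centre of the foot's underside; z up. Its handle loop (reaches 83 mm from the axis, up to 119 mm high) points along its own +x. Shoulder ends 138 mm above the origin
- jug_mouth (a point): centre of the jug's open mouth, at the top of the neck, 165 mm above the jug's origin
- cap: round ribbed grey push-and-turn cap, 54 mm across, 36 mm high, 50 g, on the jug; origin at the centre of its lower rim, 152 mm above the jug's origin when seated (its top then at 188 mm), z up, x along the jug's x when seated. Round: may be gripped at any yaw
- tumbler_near: glass tumbler upside down, 69 mm across, 88 mm high, between the caddy and the jug, the nearer one; bystander; origin at the centre of its underside
- tumbler_far: glass tumbler upside down, 69 mm across, 88 mm high, the farther one; bystander; origin at the centre of its underside
- cups: stack of clear cups, 82 mm across, 114 mm high; bystander; origin at the centre of its underside
- syrup: syrup bottle, 68 mm across, 258 mm high, at the back; bystander; origin at the centre of its underside
- rum: bottle with a black cap, 75 mm across, 227 mm high, at the back; bystander; origin at the centre of its underside
- reader: black card reader lying flat, 165 x 74 x 24 mm; bystander; origin at the centre of its underside
- tent: small acrylic stand, 30 x 70 x 45 mm; bystander; origin at the centre of its underside
- cap_top (a point): centre of the cap's flat top. Seated, catches stop the cap turning and a sprung liner pushes it up. It must go down over 4 mm to turn (about 8 N) and bottoms at 7 mm (about 11 N). So pressed, it turns anticlockwise from above (+ about z) and is free to lift between 46 and 78 degrees of turn; an end stop follows; clockwise is blocked
Things that resemble listed ones, but are neither listed nor needed, are in the scene too. Leave any red look-alike of the cap alone.

How it is judged:
On the way, in this order (a step that is already met when the one before it is completed fails the run):
1. the caddy's lid is fully shut, with the cap still seated on the jug (value of joint caddy_lid below 0.05 rad and z of cap in the frame of jug below 0.156 m), for 0.2 s.
2. the cap is pressed down at least 3 mm (z of cap in the frame of jug below 0.149 m), for 0.05 s.
3. the cap, still on the neck, is twisted past the catch (angle between the x axis of cap and the x axis of jug, either way round above 0.5 rad and z of cap in the frame of jug below 0.158 m), for 0.05 s.
At the end, for the whole second after the job is handed in: The caddy's lid is shut (under 0.05 rad); the cap is held still in the gripper (finger force over 2 N), touching nothing of the jug, its lower rim 60 to 160 mm above the jug's mouth and within 40 mm of its axis, tilted less than 0.25 rad (value of joint caddy_lid below 0.05 rad and z of cap in the frame of jug_mouth between 0.06 and 0.16 m and horizontal distance between cap and jug_mouth below 0.04 m and angle between cap's own z axis and vertical below 0.25 rad and linear speed of cap below 0.02 m/s and contact force between the fingers and cap above 2 N and contact force between cap and jug below 0.05 N); the arm keeps its last pose, push and grip.
It fails at once if the lid is slammed (faster than 3 rad/s near shut) (value of joint caddy_lid below 0.3 rad and velocity of joint caddy_lid below -3 rad/s).
It fails at once if a bystander is knocked over or moved more than 25 mm (distance of any of tumbler_near, tumbler_far, cups, syrup, rum, reader, tent from where it was at the start of the episode above 0.025 m or angle between any of tumbler_near, tumbler_far, cups, syrup, rum, tent's own z axis and vertical above 0.5 rad).
It also fails if it takes over 58 s, if anything falls off the work surface, if the arm or the gripper's body presses on something with over 40 N, if the wrist force passes 120 N, or if a joint passes its speed limit or range.

## Robot

A 7-joint arm with a two-finger parallel gripper is mounted at the origin on a cart in front of the work surface, level with it; the furniture and walls round the work are solid. World frame = base frame: x ahead of the robot, y to its left, z up, the work surface at z = 0. Lengths are in m, angles in rad, forces in N, time in s.
With the tool pointing down it reaches from about 0.425 to 0.925 m from the base axis. Payload 6.8 kg.
Tool frame: the origin (TCP) lies on the front face of the gripper's body, between the roots of the fingers; the fingertips stand 73 mm ahead of it and the grasp point (between the pads) lies 54 mm ahead of it (env.nose_length is the distance from the TCP to the fingertips, in m); z points along the fingers, y is the line along which they close (so a half turn about z gives the same grasp; the last joint's range is limited). The gripper opens to 85 mm and grips with 20 to 120 N. Pads are 22 mm wide; open, the fingers measure 114 mm over their backs; the gripper's body (76 mm by 85 mm) begins 54 mm behind the grasp point. The pads swing forward as they close: fully open they stand 13 mm farther back than shut.
Start: joints at [1.227, 0.477, 0.022, 1.555, -0.011, 1.109, -0.083], TCP at [0.158, -0.656, 0.304] pointing down, gripper open.
Joint ranges: [-2.96, 2.96], [-0.34, 2.1], [-1.41, 1.46], [0.24, 2.44], [-1.37, 4.51], [0.17, 1.92], [-2.96, 2.96]. Speed limits (rad/s): [2.39, 2.39, 3.14, 3.14, 3.14, 3.14, 3.14].

## Interface

Orientations are given as a unit quaternion [w, x, y, z].
In Python, from cell import env, kin, camera, calibration, job gives the robot as it stands. The module is installed in compiled form; this text tells all that it offers. Calls block until the motion is done:
- env.reach(position, orientation): joint-space move of the TCP to a pose.
- env.movel(position, velocity=0.15, rot=None, stop_force=None): straight line of the TCP; rot=None keeps the orientation; velocity is the mean speed in m/s. With stop_force (N) it stops when the force on the tool has changed by that much, and returns True; else False.
- env.goto_joints(angles): joint-space move.
- env.grip(opening, f_grip=None): finger opening in m; f_grip is the grip in N (None keeps the last); returns when the fingers have stopped.
- env.dwell(seconds).
- kin.inverse_kinematics(position, orientation): joint angles nearest the present ones, or None.
- env.get_state(): the state.
- camera(name): name is "side" or "top" or "wrist"; returns (picture, depth): 420x560x3 uint8, blue, green, red; 420x560 float32, m along the optical axis (not along the pixel's ray), 0 where there is no reading.
- calibration(name): a dict with "fx", "fy", "cx", "cy" (pixels), "k1" (the pictures are not rectified: a ray, as slopes to the right and down, at radius r is drawn at 1 + k1 r^2 times it, then the intrinsics apply), "rvec" (rotation vector, rad) and "tvec" (3), from world to camera coordinates, as OpenCV has them. Camera axes: x right, y down, z forward; pixel columns grow to the right and rows downward; lengths in m; the calibration is good to about 2 mm. A picture is of the moment at which its call begins: read the wrist's pose just before it. calibration takes no time and is no camera call; for the wrist camera it gives the pose at the moment of the call.
A pose or a line that the arm cannot do raises env.PlanningError and nothing moves.
- job.job_done(): hands the job in; it is judged then, once.
The state is a dict: "time": time; "qpos": joint angles; "joint_velocities": joint speeds; "joint_torque": joint torques, N m; "tcp_pos": TCP position; "orientation": TCP orientation; "force": force on the tool from outside, world axes, zero at the start; "torque": the same for the moment, N m; "opening": finger opening in m; "gripper_force": force on a finger pad.
Only numpy, scipy, OpenCV 4.12 (cv2) and the standard library are available. Lean on these libraries where they do the work, as an engineer would, in place of code of your own. Each camera call takes 0.05 s, during which the arm holds its last target. There are 200 camera calls.

## Working session

There is one attempt and no reset: what is moved stays moved. The work goes in short steps, each a Python script; the robot and the scene stay as the last script left them, time stands still between calls to the robot, and variables do not carry over. Pictures are saved under pics/ and viewed, at most 10 in all, crops included, and the job is handed in when it is done.

```bash
mkdir -p pics
cat > h.py <<'E'
import numpy as np, cv2
from cell import env, kin, camera, calibration, job
def pts(name, shot=None):
    c=calibration(name); img,d=shot if shot else camera(name)
    K=np.array([[c['fx'],0,c['cx']],[0,c['fy'],c['cy']],[0,0,1.]])
    h,w=d.shape; u,v=np.meshgrid(np.arange(w),np.arange(h))
    n=cv2.undistortPoints(np.stack([u,v],-1).reshape(-1,1,2).astype(float),K,np.array([c['k1'],0,0,0.])).reshape(h,w,2)
    P=np.dstack([n*d[...,None],d]); R=cv2.Rodrigues(np.array(c['rvec'],float))[0]
    W=(P-np.array(c['tvec']).reshape(3))@R
    W[d<=0]=np.nan
    return img,W
E
python3 - <<'E'
from h import *
for n in ("top","side"):
    img,W=pts(n); cv2.imwrite(f"pics/{n}0.png",img); np.savez(f"{n}0.npz",img=img,W=W)
    print(n,calibration(n))
print(env.get_state())
E
```

```text
top {'fx': 490.7772475060729, 'fy': 490.7772475060729, 'cx': 275.537128280228, 'cy': 210.45034536119803, 'k1': 0.019530522845493895, 'rvec': array([ 2.15666683, -2.10750797,  0.19367867]), 'tvec': array([-0.1360065 ,  0.61122784,  1.48611809])}
side {'fx': 399.3994100580911, 'fy': 399.3994100580911, 'cx': 281.2420333945308, 'cy': 209.65901472286527, 'k1': -0.023059881463823415, 'rvec': array([ 0.69450226, -2.46271024,  1.30512978]), 'tvec': array([0.42671762, 0.32460288, 0.94845696])}
{'time': 0.1, 'qpos': array([ 1.22689269,  0.47775393,  0.02236503,  1.55631494, -0.0114889 ,
        1.10930961, -0.08309226]), 'joint_velocities': array([-1.71561783e-04, -2.77504238e-03, -3.33625012e-04, -2.33846968e-03,
       -7.60609324e-04,  2.20026989e-05,  1.10164980e-03]), 'joint_torque': array([ 5.58397893e-03, -5.97755563e+01,  1.61407817e+00, -2.81949681e+01,
        1.28724807e-02,  4.99742600e-03, -2.14867833e-05]), 'tcp_pos': array([ 0.15758702, -0.65593616,  0.3030147 ]), 'orientation': array([-8.11581897e-04,  9.93056509e-01,  1.17635380e-01, -1.67362143e-04]), 'force': array([-0.02706896,  0.06863882, -0.78852876]), 'torque': array([ 0.01415072, -0.05398486, -0.01479207]), 'gripper_force': 0.0, 'opening': 0.08523154209610334}
```

View pics/top0.png

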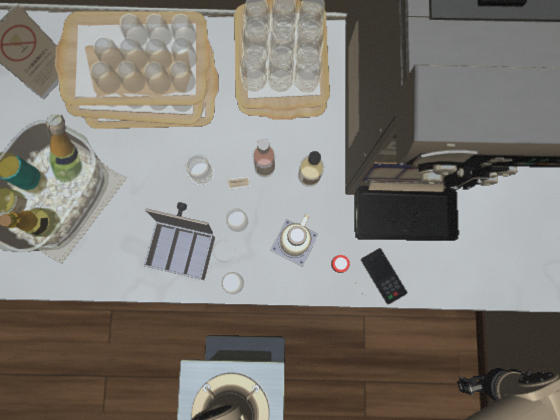

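View pics/side0.png

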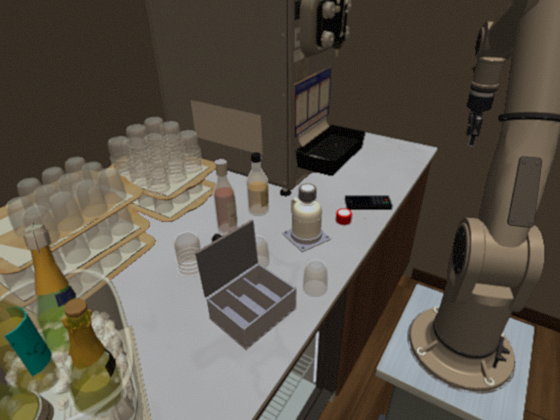

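The top view shows the caddy at (180,245) with its lid standing open and the knob at (181,208). The jug with the grey/white cap is at (296,238). The tumblers are at (237,218) and (232,283), the cups at (200,168), the syrup at (263,157), the rum at (311,167) and the reader at (384,275).
Cap candidates are the cap on the jug at top (296,236) / side (307,192), the red look-alike at top (341,264) / side (344,215), and the rum's black cap at (315,157). I choose the one on the jug. The knob's only candidate is the black head at (181,208).

Run:
```python
from h import *
T=np.load("top0.npz"); img,W=T['img'],T['W']
z=W[...,2]
def box(u0,u1,v0,v1):
    m=np.zeros(z.shape,bool); m[v0:v1,u0:u1]=1; return m
def rect(m,name):
    P=W[m][:,:2]; r=cv2.minAreaRect((P*1000).astype(np.float32)); print(name,m.sum(),r,W[m].mean(0))
b=box(270,325,205,270)
for zz in (0.188,):
    m=b&(abs(z-zz)<.006); 
    P=W[m][:,:2]; print("captop",cv2.minEnclosingCircle((P*1000).astype(np.float32)),W[m].mean(0),m.sum())
print("z at cap",z[228:246:3,290:304:3].round(3))
rect(b&(z>.006)&(z<.03),"foot")
m=b&(z>.09)&(z<.125); print('handle',W[m].mean(0))
c=box(140,218,200,285)
rect(c&(z>.068)&(z<.08),"caddy rim"); rect(c&(z>.02)&(z<.08),"caddy body")
m=c&(z>.09)
print("lid",m.sum()); L=W[m]
q=np.argsort(L[:,2]); print(L[q[::max(1,len(q)//12)]].round(3))
k=box(170,192,198,220)&(z>.12)&(img.max(2)<60); rect(k,"knob")
for n,bb in dict(near=(218,247,268,298),far=(223,252,205,232)).items():
    m=box(*bb)&(z>.08)&(z<.095); rect(m,n)
# side
S=np.load("side0.npz"); i2,V=S['img'],S['W']; zz=V[...,2]
m=np.zeros(zz.shape,bool); m[225:295,195:260]=1; m&=(zz>.1)&(V[...,0]>.3)
Pl=V[m]; c0=np.median(Pl,0); Pl=Pl[np.linalg.norm(Pl-c0,axis=1)<.12]; c0=Pl.mean(0); n=np.linalg.svd(Pl-c0,full_matrices=False)[2][2]; print("lidplane",c0,n,len(Pl),Pl.min(0),Pl.max(0))
m=np.zeros(zz.shape,bool); m[183:208,295:320]=1; m&=(zz>.15)&(zz<.2); print("cap side",np.median(V[m],0),V[m].max(0),V[m].min(0))
cv2.imwrite("pics/crop1.png",np.hstack([cv2.resize(i2[170:350,180:380],None,fx=2,fy=2),cv2.resize(img[190:310,140:260],(360,360))])[:, :800])
```

```text
captop ((521.7041015625, -182.81338500976562), 27.377199172973633) [ 0.52137109 -0.18294663  0.18723839] 279
z at cap [[0.188 0.188 0.19  0.178 0.187]
 [0.186 0.189 0.185 0.188 0.188]
 [0.187 0.188 0.187 0.188 0.187]
 [0.184 0.183 0.185 0.191 0.189]
 [0.188 0.189 0.193 0.19  0.189]
 [0.149 0.183 0.186 0.188 0.182]]
foot 384 ((539.04052734375, -194.15052795410156), (200.12876892089844, 169.50535583496094), 1.3753525018692017) [ 0.51093284 -0.18428393  0.01152569]
handle [ 0.52384688 -0.18320126  0.11447472]
caddy rim 362 ((483.0478210449219, 172.73907470703125), (181.5475616455078, 142.27041625976562), 78.61273193359375) [0.48327984 0.17231282 0.07378181]
caddy body 1075 ((482.89556884765625, 172.603759765625), (181.96383666992188, 142.3137664794922), 78.6772689819336) [0.48700205 0.17669169 0.05625768]
lid 714
[[0.553 0.165 0.09 ]
 [0.551 0.146 0.109]
 [0.57  0.24  0.124]
 [0.56  0.182 0.143]
 [0.557 0.166 0.161]
 [0.571 0.23  0.176]
 [0.546 0.107 0.187]
 [0.605 0.146 0.192]
 [0.568 0.205 0.198]
 [0.541 0.075 0.209]
 [0.572 0.185 0.212]
 [0.568 0.185 0.215]
 [0.573 0.209 0.22 ]]
knob 9 ((592.3650512695312, 146.51173400878906), (10.67169189453125, 20.529804229736328), 13.957392692565918) [0.59271651 0.14565813 0.19237411]
near 260 ((388.2554931640625, 6.915348052978516), (53.5344352722168, 53.72150802612305), 1.4084874391555786) [0.38775648 0.00720947 0.08625282]
far 234 ((585.5130004882812, 1.5367965698242188), (52.52678298950195, 51.949241638183594), 56.34504318237305) [0.58508209 0.00067552 0.08623232]
lidplane [0.55814435 0.16486567 0.16141486] [ 0.97471441 -0.20234572 -0.09480522] 2380 [0.53339492 0.0662131  0.10012182] [0.60819263 0.24738855 0.21644657]
cap side [ 0.51422071 -0.16977877  0.18142372] [ 0.54648215 -0.1542125   0.19035951] [ 0.49278953 -0.21035366  0.15042377]
```

View pics/crop1.png

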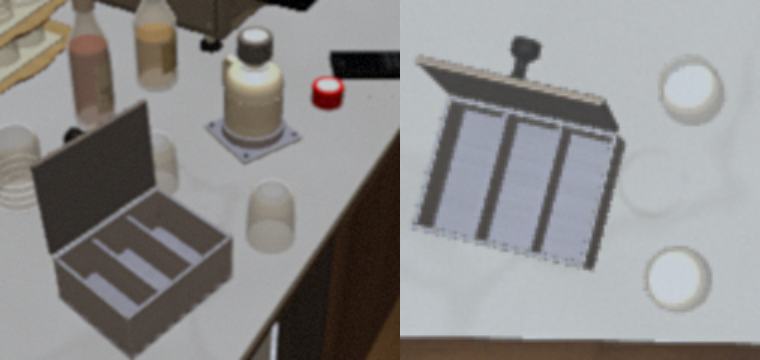

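The crop confirms it: the lid stands just past upright (about 1.67 rad) with the black knob behind it, and the jug carries a dark grey cap. The red cap is on the counter to the jug's right.

```bash
cat >> h.py <<'E'
yaw=np.deg2rad(-11.4); ex=np.array([np.cos(yaw),np.sin(yaw),0]); ey=np.array([-np.sin(yaw),np.cos(yaw),0]); ez=np.array([0,0,1.])
H=np.array([.483,.173,.0755])+.07*ex
def down(a): return np.array([0,np.cos(a/2),np.sin(a/2),0])  # tool x at world yaw a
def tip(th,s,off,lat): return H+s*(-np.cos(th)*ex+np.sin(th)*ez)+off*(np.sin(th)*ex+np.cos(th)*ez)+lat*ey
N=env.nose_length
def lidpose():
    img,V=pts("side"); m=(V[...,2]>.09)&(abs((V-H)@ey)<.07)&(abs((V-H)@ex)<.2)
    return img,V,m
E
python3 - <<'E'
from h import *
W=np.load("top0.npz")['W']; V=np.load("side0.npz")['W']
for A in(W,V):
    m=(A[...,2]>.2)&(A[...,1]<-.2)&(A[...,1]>-.9)&(A[...,0]>.2); P=A[m]
    if len(P): print(len(P),np.percentile(P,[1,99],axis=0), np.percentile(np.hypot(P[:,0],P[:,1]),1))
c=(W[...,2]>.09)&(W[...,2]<.13)&(W[...,0]>.6)&(W[...,0]<.8)&(W[...,1]>.05)&(W[...,1]<.2); print('cups',W[c].mean(0))
print(N)
for a in (-11.4,-101.4,78.6,168.6):
    for p in (tip(1.67,.115,.06,.045)+[0,0,N+.15],tip(0,.11,0,.045)+[0,0,N]):
        q=kin.inverse_kinematics(p,down(np.deg2rad(a))); print(a,p.round(3),None if q is None else np.round(q,2))
for a in range(-180,180,30):
    q=kin.inverse_kinematics(np.array([.5215,-.183,.228]),down(np.deg2rad(a))); print(a,None if q is None else np.round(q,2))
E
```

```text
40167 [[ 0.5146337  -0.6316641   0.20653546]
 [ 1.16400575 -0.21430268  0.83889213]] 0.6770507982279823
30430 [[ 0.58528999 -0.62082516  0.20417285]
 [ 1.32480124 -0.20705387  0.65903868]] 0.7408964354615475
cups [0.73923553 0.12263699 0.10962314]
0.0726
-11.4 [0.63  0.189 0.407] [ 0.17  0.5  -0.84  1.43  0.37  1.38 -2.44]
-11.4 [0.453 0.225 0.148] [ 0.07  0.56 -0.83  2.04  0.58  0.79 -2.87]
-101.4 [0.63  0.189 0.407] [ 0.34  0.63 -1.18  1.41  0.58  1.48  2.12]
-101.4 [0.453 0.225 0.148] [ 0.31  0.75 -1.19  2.03  0.86  0.99  1.61]
78.6 [0.63  0.189 0.407] [ 0.28  0.57 -1.03  1.42  0.48  1.43 -0.95]
78.6 [0.453 0.225 0.148] [ 0.12  0.58 -0.89  2.04  0.62  0.81 -1.34]
168.6 [0.63  0.189 0.407] [ 0.3   0.59 -1.08  1.42  0.52  1.44  0.6 ]
168.6 [0.453 0.225 0.148] [ 0.17  0.61 -0.96  2.04  0.68  0.85  0.18]
-180 [ 0.79  0.46 -0.72  1.89  0.37  0.93  1.47]
-150 [ 1.09  0.66 -1.18  1.87  0.69  1.1   1.73]
-120 [ 1.09  0.66 -1.18  1.87  0.69  1.1   2.25]
-90 [ 0.16  0.36  0.08  1.93 -0.04  0.85 -2.88]
-60 [ 0.25  0.37 -0.03  1.92  0.02  0.85 -2.41]
-30 [ 0.33  0.37 -0.13  1.92  0.06  0.86 -1.92]
0 [ 0.44  0.38 -0.26  1.91  0.13  0.87 -1.46]
30 [ 0.5   0.39 -0.35  1.9   0.17  0.88 -0.97]
60 [ 0.57  0.4  -0.43  1.9   0.21  0.89 -0.49]
90 [ 0.64  0.41 -0.52  1.9   0.26  0.9  -0.  ]
120 [ 0.7   0.43 -0.6   1.89  0.3   0.91  0.48]
150 [ 0.72  0.44 -0.63  1.89  0.32  0.92  0.99]
```

Run:
```python
from h import *
env.grip(0.0,40)
env.movel([.30,-.40,.40],velocity=.3)
a=np.deg2rad(168.6); o=down(a)
env.reach([.52,0.0,.42],o)
env.reach(tip(1.67,.115,.065,.045)+[0,0,N+.17],o)
env.movel(tip(1.67,.115,.065,.045)+[0,0,N],velocity=.15)
s=env.get_state(); print(s['time'],s['tcp_pos'],s['qpos'].round(2),s['force'].round(2))
cv2.imwrite("pics/a1.png",camera("side")[0])
```

```text
5.8833 [0.63556129 0.18851567 0.25725429] [ 0.09  0.59 -0.68  1.6   0.41  1.1   0.67] [ 0.43 -0.06  0.39]
```

View pics/a1.png

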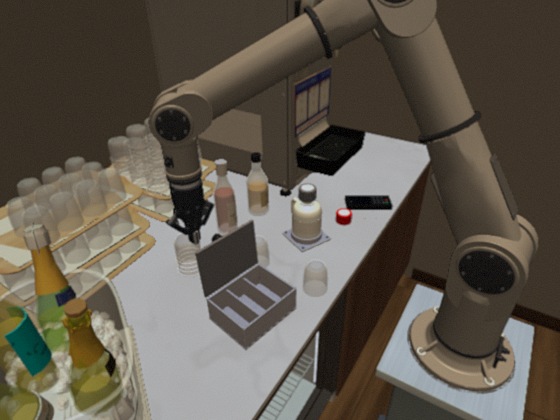

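The gripper is behind the lid at about (190,225), to the left of the knob and clear of the cups. Next I sweep the lid shut along its arc.

Run:
```python
from h import *
for th in np.append(np.linspace(1.67,0.12,13),[0.0]):
    off=.008+.011*np.sin(th)
    st=env.movel(tip(th,.115,off,.045)+[0,0,N],velocity=.12 if th>.3 else .05,stop_force=30)
    f=env.get_state()['force'].round(1); print(round(th,2),f,st)
    if st: break
if not st: print(env.movel(env.get_state()['tcp_pos']-[0,0,.006],velocity=.02,stop_force=15))
s=env.get_state(); print(s['time'],s['tcp_pos'],s['force'], H)
cv2.imwrite("pics/a2.png",camera("side")[0])
```

```text
1.67 [ 1.  -0.8 -0.3] False
1.54 [ 0.5 -0.6 -0.5] False
1.41 [ 0.9 -0.7 -0.8] False
1.28 [-0.9 -0.2  0.5] False
1.15 [ 0.7 -0.1 -1.1] False
1.02 [ 0.7 -0.1 -0.1] False
0.9 [ 0.3 -0.  -0.4] False
0.77 [-1.2  0.4 -0.5] False
0.64 [0.3 0.  0.5] False
0.51 [ 0.7 -0.1  0.5] False
0.38 [-0.8 -0.   0.1] False
0.25 [ 0.   0.4 -0. ] False
0.12 [-0.2 -0.   0.3] False
0.0 [ 0.1 -0.8  5.6] False
True
10.8833 [0.44800197 0.22625444 0.15605883] [-0.89304916 -1.58307997 11.48790988] [0.55161898 0.15916399 0.0755    ]
```

View pics/a2.png

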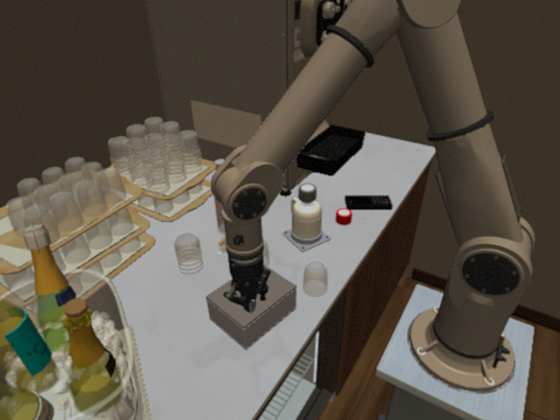

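The lid looks shut: the tips are at z = 0.0835 with about 11 N of contact. I'll retreat, check the lid, and go above the cap.

Run:
```python
from h import *
p=env.get_state()['tcp_pos']; env.movel(p+[0,0,.2],velocity=.25)
C=np.array([.5215,-.183,0])
env.grip(.085); env.reach(C+[0,0,.33],down(np.pi/2))
img,W=pts("side"); d=W-H
m=(abs(d@ey)<.08)&(d@ex<-.02)&(d@ex>-.135)&(W[...,2]>.06)&(W[...,2]<.1)
A=np.c_[d[m]@ex,np.ones(m.sum())]; print("lid slope",np.linalg.lstsq(A,W[m][:,2],rcond=None)[0],m.sum(),np.median(W[m][:,2]))
img,W=pts("wrist"); z=W[...,2]; cv2.imwrite("pics/w1.png",img)
m=(abs(z-.188)<.006)&(np.hypot(W[...,0]-C[0],W[...,1]-C[1])<.045); P=W[m][:,:2]
print(cv2.minEnclosingCircle((P*1000).astype(np.float32)),P.mean(0),m.sum(),np.median(z[m]))
s=env.get_state(); print(s['time'],s['tcp_pos'],s['qpos'].round(2))
```

```text
lid slope [-0.0016771   0.08231928] 2035 0.08233304043640306
((522.86279296875, -182.88775634765625), 27.666728973388672) [ 0.52284653 -0.18142405] 4185 0.1883926714597551
14.3083 [ 0.52200484 -0.18111911  0.33027153] [ 0.67  0.3  -0.54  1.79  0.17  1.1   0.07]
```

View pics/w1.png

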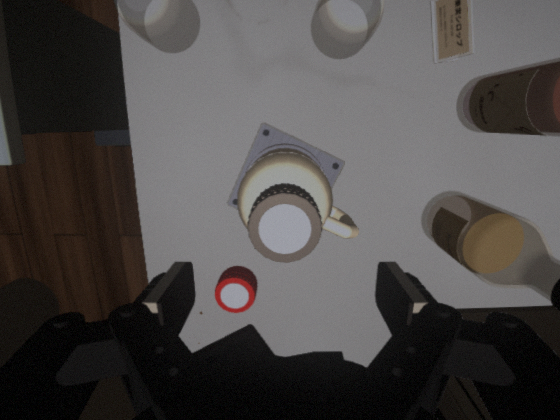

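The lid is flat, with a slope of about 0. The wrist view shows the grey cap at (285,228) on the jug, with the red look-alike away at (236,292). The cap is at (0.5226, -0.182), so I'll descend and grip.

Run:
```python
from h import *
C=np.array([.5226,-.1822,0])
env.movel(C+[0,0,.26],velocity=.15,rot=down(np.pi/2))
print(env.movel(C+[0,0,.228],velocity=.08,stop_force=15))
env.grip(.04,70)
s=env.get_state(); print(s['time'],s['tcp_pos'],s['force'].round(1),s['opening'],s['gripper_force'])
if s['gripper_force']>20:
    print(env.movel(C+[0,0,.228-.0068],velocity=.02,stop_force=30)); env.dwell(.2)
    s=env.get_state(); print(s['time'],s['tcp_pos'],s['force'].round(1),s['torque'].round(2),s['opening'],s['gripper_force'])
```

```text
False
15.875 [ 0.52274325 -0.18223942  0.22861534] [-2.2  0.3  4.1] 0.05251429019403215 72.08852062001824
False
16.5667 [ 0.52276849 -0.18224128  0.22209047] [-3.8  0.7 10. ] [0.13 0.74 0.05] 0.052519064794661396 72.88233468309045
```

Run:
```python
from h import *
def yw():
    w,x,y,z=env.get_state()['orientation']; return np.degrees(2*np.arctan2(y,x))
q0=np.array(env.get_state()['qpos']); print(yw())
# keep the commanded pose: small position lag compensated by targeting 0.5 mm lower
s=env.get_state()
qq=kin.inverse_kinematics(np.array([.5226,-.1822,.2210]),s['orientation']); print((np.array(qq)-q0).round(3))
for k in range(1,5):
    q=np.array(qq).copy(); q[6]+=k*np.deg2rad(62)/4
    env.goto_joints(q); s=env.get_state()
    print(s['time'],yw(),s['tcp_pos'].round(4),s['force'].round(1),s['torque'].round(2),s['gripper_force'].round(1))
    if abs(s['torque'][2])>3: break
```

```text
89.99414799501706
[-0.     0.001  0.001  0.001  0.001 -0.002 -0.001]Traceback (most recent call last):
  File "<stdin>", line 11, in <module>
AttributeError: 'float' object has no attribute 'round'
```

Run:
```python
from h import *
def yw():
    w,x,y,z=env.get_state()['orientation']; return np.degrees(2*np.arctan2(y,x))
def show():
    s=env.get_state(); print(round(s['time'],2),round(yw(),1),s['tcp_pos'].round(4),s['force'].round(1),s['torque'].round(2),round(s['gripper_force'],1)); return s
s=show()
if yw()>100:
  qq=np.array(kin.inverse_kinematics(np.array([.5226,-.1822,.2208]),s['orientation'])); y0=yw()
  for t in (121,137,152):
    q=qq.copy(); q[6]+=np.deg2rad(t-y0); env.goto_joints(q); s=show()
    if abs(s['torque'][2])>3: break
```

```text
16.93 105.5 [ 0.5227 -0.1823  0.2219] [-2.8  0.3  9.1] [0.08 0.81 0.03] 72.8
17.3 121.0 [ 0.5223 -0.1823  0.2218] [-5.3  1.9 12.5] [0.12 1.25 0.01] 73.1
17.68 137.0 [ 0.5219 -0.1824  0.2218] [-7.4  0.7 14.2] [0.06 1.46 0.13] 73.2
18.03 152.0 [ 0.5217 -0.1827  0.2218] [-8.1  0.2 14.8] [-0.05  1.61  0.15] 73.2
```

Torque is low (0.15 N·m), so the cap followed the 62° turn. Now I lift.

Run:
```python
from h import *
print(env.movel([.5226,-.1822,.25],velocity=.04,stop_force=30))
s=env.get_state(); print(s['time'],s['tcp_pos'],s['force'].round(1),s['opening'],s['gripper_force'])
if s['tcp_pos'][2]>.245:
    env.movel([.5226,-.1822,.341],velocity=.1); env.dwell(.5)
s=env.get_state(); print(s['time'],s['tcp_pos'],s['force'].round(1),s['opening'],s['gripper_force'])
img,W=pts("side"); H2=np.array([.5226,-.1822])
m=(np.hypot(*(np.moveaxis(W[...,:2]-H2,-1,0)))<.04); z=W[...,2][m]; print(np.histogram(z,np.arange(.1,.4,.015)))
cv2.imwrite("pics/f.png",cv2.resize(img[60:340,180:400],None,fx=2,fy=2))
```

```text
False
18.9167 [ 0.52274825 -0.18200117  0.24993998] [-0.2 -0.5 -0.2] 0.0520603614432842 73.31338352523744
20.475 [ 0.52259272 -0.18220038  0.34094027] [ 0.4  0.8 -0.5] 0.05234334333420991 73.31229569390416
(array([  9, 158, 116,  51,  93,   2,   0,   0,   0,   0,  13,  89, 119,
       178,  65,  72, 108, 107, 142,  71]), array([0.1  , 0.115, 0.13 , 0.145, 0.16 , 0.175, 0.19 , 0.205, 0.22 ,
       0.235, 0.25 , 0.265, 0.28 , 0.295, 0.31 , 0.325, 0.34 , 0.355,
       0.37 , 0.385, 0.4  ]))
```

View pics/f.png

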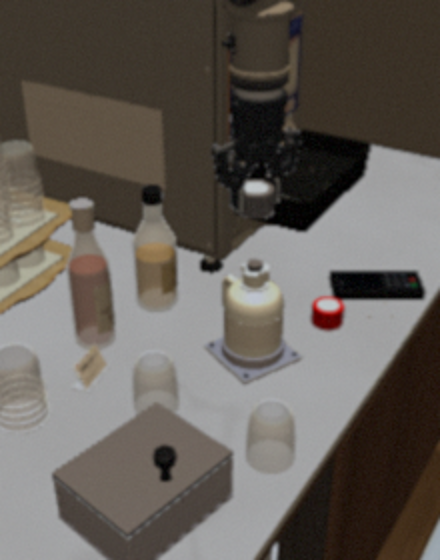

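The picture shows the lid shut at (145,470), the jug's neck bare at (257,268), and the cap in the gripper at (257,197) above it. The rim is about 0.26 to 0.265 m up and the bystanders are in place. I'm handing in.

```bash
python3 -c "
from cell import job
print(job.job_done())"
```

```text
the job is handed in; nothing more can be done
None
```

The caddy lid is shut and the cleaner cap was pressed, twisted about 62° and lifted off; it is held level about 10 cm above the jug's mouth, and the job is handed in at about 20 s of the 58 s limit (no verdict was returned).

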